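# Latch the gate of a tortoise run

## Task

The little mesh gate standing on the bench is ajar. Lift its steel latch bar while the gate still stands open, swing the gate home against its spring buffer with the bar passing over the nose of the keeper on the latch post, feel for the notch, and let the bar drop fully into it so that the gate stays shut by itself. Be gentle: never force the gate or the bar against the post, its stop or the keeper, and do not disturb the other things on the bench.

Things in the scene. Friction and masses are not known exactly. Their poses are not given: they have to be found in the camera images.
- run_frame: Gate section of a low pet run, bare pine, not movable: sill 380 mm long, two posts 45 mm square, 193 mm high, cross feet. Origin: on the bench under the sill. z up, y from the hinge post to the latch post, x to the side that carries the latch and to which the gate opens.
- latch_post: The post on the frame's +y side (origin and axes as run_frame), with keeper, timber stop strip (hard, at gate angle -0.055) and a rubber-tipped spring buffer that meets the back of the gate at gate angle 0.065 and pushes it open again: about 2 N at first touch, 5 N at 0.03, 7 N at 0, 10 N at -0.03 rad.
- hinge_axis (a point): The gate's upright hinge axis, a fixed point at frame (11, -150, 165) mm, at the height of the lowered latch bar. Axes as run_frame.
- gate (a joint): Gate angle, rad: 0 = flush with the posts, positive = open to the frame's +x (clockwise seen from above). Turns freely, stays where left. Latched, the buffer holds it outwards against the keeper's nose somewhere from -0.03 to +0.03; unlatched the buffer pushes it out to about 0.06.
- gate_leaf: The gate: pine leaf with wire mesh, 280 mm long, 22 mm thick, from 30 to 182 mm above the bench. Origin on the hinge axis at bench height, y along the gate to its free edge, x out of its latch face (x = 0 is that face).
- bar (a joint): Latch bar angle, rad: 0 = level, lying down on its stop; positive = free end lifted, at most 0.35. It falls by its own weight (about 0.36 kg). About 0.075 = lying on the keeper's nose.
- bar_pivot (a point): Screw on which the latch bar turns: 120 mm from the hinge axis along the gate, 165 mm above the bench, in the middle of the bar's thickness, 19.5 mm in front of the gate's face. Axes turn with the bar: x out of the gate's face, y along the bar to its free end, z up when the bar is down.
- bar_knob (a point): Grip point on the axis of the knob, a dark steel cylinder 18 mm in diameter that sticks 44 mm straight out of the bar's face; the point lies 28 mm out from the bar's middle plane, 105 mm from the pivot. Axes as bar_pivot: x along the knob, y along the bar. Pinch it from above with the fingers either side along y.
- bar_end (a point): Point on the bar's underside that comes over the keeper, 186 mm from the pivot, in the middle of the bar's thickness; axes as bar_pivot. The bar is flat steel 8 mm thick, 22 mm high, 227 mm long; its tip is 19 mm further on.
- keeper_drawn (a point): Middle of the keeper's notch at the height of its nose top, 168 mm up, as drawn; axes as run_frame. Keeper: dark steel U on a 10 mm stud, 22 mm long in y; along x: back wall 3 (as high as the nose), notch 12, nose 5 mm on the +x side. The nose stands 14 mm above the lowered bar's underside. It was screwed in by eye: the real one is up to 8 mm further in or out along x, to be seen or felt.
- drill: Cordless drill standing on its battery, grey and black, 0.2 m high; origin under the battery. Leave alone.
- hammer: Claw hammer lying on the bench. Leave alone.
- glue: White glue bottle, 60 mm across, 170 mm high. Leave alone.
- screwdriver: Screwdriver with a black handle lying behind the gate. Leave alone.
- tape_measure: Grey tape measure, 75 x 42 x 70 mm, near the latch post. Leave alone.
- screw_tray: Black two-part tray of screws, 140 x 100 x 35 mm. Leave alone.
- offcut: Pine offcut, 160 x 45 x 45 mm. Leave alone.

How it is judged:
By the outcome, as a careful person would: the job done as asked, in the order asked, and still so for the second after the job is handed in, with the robot touching nothing.
It also fails if it takes over 72 s, if anything falls off the work surface, if the arm or the gripper's body presses on something with over 40 N, if the wrist force passes 120 N, or if a joint passes its speed limit or range.

## Robot

A 6-joint arm with a two-finger parallel gripper is mounted at the origin on the work surface. World frame = base frame: x ahead of the robot, y to its left, z up, the work surface at z = 0. Lengths are in m, angles in rad, forces in N, time in s.
With the tool pointing down it reaches from about 0.275 to 0.725 m from the base axis. Payload 15.9 kg.
Tool frame: the origin (TCP) lies between the finger pads; the fingertips stand 11 mm ahead of it and the grasp point (between the pads) lies 8 mm behind it; z points along the fingers, y is the direction in which the jaws open and shut (so a half turn about z gives the same grasp; the last joint's range is limited). The gripper opens to 85 mm and grips with 20 to 120 N. Pads are 22 mm wide; open, the fingers measure 114 mm over their backs; the gripper's body (76 mm by 85 mm) begins 54 mm behind the grasp point. The pads swing forward as they close: fully open they stand 13 mm farther back than shut.
Start: joints at [-1.119, 0.213, -0.034, 1.323, 0, 1.571], TCP at [0.218, -0.45, 0.242] pointing down, gripper open.
Joint ranges: [-2.98, 2.98], [-0.74, 1.72], [-1.14, 1.35], [-2.1, 2.04], [-1.57, 1.44], [-3.14, 3.14]. Speed limits (rad/s): [1.89, 1.89, 2.39, 2.57, 3.14, 3.14].

## Interface

Orientations are given as a unit quaternion [w, x, y, z].
In Python, from bench import readout, imaging, manip gives the robot as it stands.
- The arm moves only by the tool step_arm, never from a script. Its argument "increments" is a list that holds one entry, the list of rows, each a list of 7 numbers: the shift along the tool's x, y, z in units of 40 mm (1.0 is 40 mm), then the turn, a rotation vector about the tool's x, y, z in rad, then the opening, from 0 (shut) to 1 (fully open). A call has 1 to 12 rows; each row is the pose to reach, as a shift and turn from the pose measured when the call began, along the tool's axes at that moment; what a row does not reach only later rows make up. A row lasts 1/10 s, in which the tool goes at most 50 mm and 8.59 degrees, less where a joint would pass 70% of its speed; a pose out of reach is approached as far as the arm can. A call with a gripper value outside its range is refused whole. The fingers move at their own pace and stop on an object; "force" is the grip in N (left out, the last holds). Time passes only in rows, so rows that repeat a pose let the fingers close. It gives the time, the measured TCP pose, the force and the opening at its end, in the units of the state.
- readout.get_state(): the state, without advancing time (a new reading comes with each control period).
- imaging.get_image(name): name is "scene" or "top"; returns the picture (384x512x3 uint8, red, green, blue); there is no depth.
- imaging.camera_info(name): a dict with "K" (3x3 intrinsics, pixels), "xyz" and "orientation" of the camera in the world. Camera axes: x right, y down, z forward; pixel columns grow to the right and rows downward; lengths in m; the calibration is good to about 2 mm. A picture is of the moment at which its call begins. camera_info takes no time and is no camera call.
- manip.finish_job(): hands the job in, once; it reports no verdict.
The state is a dict: "time_s": time; "q": joint angles; "qvel": joint speeds; "effort": joint torques, N m; "tool_pos": TCP position; "tcp_rot": TCP orientation; "contact_force": force on the tool from outside, world axes, zero at the start; "wrist_torque": the same for the moment, N m; "opening": finger opening in m.
Only numpy, scipy, OpenCV 4.12 (cv2) and the standard library are available. Lean on these libraries where they do the work, as an engineer would, in place of code of your own. Each camera call takes 0.05 s, during which the arm holds its last target.

## Working session

There is one attempt and no reset: what is moved stays moved. The work goes in short steps, Python scripts to look and compute and a tool call to move; the robot and the scene stay as the last step left them, time stands still between calls to the robot, and variables do not carry over. Pictures are saved under pics/ and viewed, and the job is handed in when it is done.

Besides the shell and the picture viewer there is one more tool, called after "Call:" as name([rows], argument=value, ...), one row to a line, values as JSON. step_arm: Moves the arm, as the interface text tells. Its arguments: {"type":"object","properties":{"increments":{"type":"array"},"force":{"type":"number"}},"required":["increments"]}

```bash
mkdir -p pics; cat > h.py <<'E'
import numpy as np,cv2
from scipy.spatial.transform import Rotation as R
from bench import readout,imaging,manip
def cam(n):
    c=imaging.camera_info(n);q=c["orientation"];return np.array(c["K"]),np.array(c["xyz"]),R.from_quat([q[1],q[2],q[3],q[0]]).as_matrix()
def proj(n,P):
    K,t,M=cam(n);p=(np.atleast_2d(P)-t)@M@K.T;return p[:,:2]/p[:,2:]
def ray(n,uv,z):
    K,t,M=cam(n);d=M@np.linalg.solve(K,[uv[0],uv[1],1]);return t+d*(z-t[2])/d[2]
def save(n,f,crop=None,s=1):
    im=imaging.get_image(n)[:,:,::-1]
    np.save('pics/'+f+'.npy',im)
    if crop: im=im[crop[1]:crop[3],crop[0]:crop[2]]
    cv2.imwrite('pics/'+f+'.png',cv2.resize(im,None,fx=s,fy=s,interpolation=cv2.INTER_CUBIC))
E
python3 - <<'E'
from h import *
save('scene','s0',s=1.5);save('top','t0',s=1.5)
for n in('scene','top'):print(cam(n))
print(readout.get_state())
E
```

```text
(array([[400.09263148,   0.        , 252.19981875],
       [  0.        , 400.09263148, 191.77430993],
       [  0.        ,   0.        ,   1.        ]]), array([1.12901284, 0.12499387, 1.18857325]), array([[-0.25427035,  0.82658857, -0.50209354],
       [ 0.96707639,  0.22293298, -0.12273608],
       [ 0.01048097, -0.51677095, -0.85605954]]))
(array([[451.7875919 ,   0.        , 247.41555539],
       [  0.        , 451.7875919 , 188.57213026],
       [  0.        ,   0.        ,   1.        ]]), array([ 0.31830459, -0.03884566,  1.79505896]), array([[ 0.02748239, -0.99210548,  0.12235783],
       [-0.99953287, -0.02563616,  0.01663789],
       [-0.01336976, -0.12275793, -0.99234658]]))
{'time_s': 0.1, 'q': array([-1.11902055e+00,  2.13297127e-01, -3.49685153e-02,  1.32350389e+00,
       -2.13780876e-05,  1.57079456e+00]), 'qvel': array([ 9.44156313e-04, -2.11741925e-04,  7.24736353e-04, -1.15670598e-03,
       -1.38097209e-03,  3.77662344e-05]), 'effort': array([ 7.30306056e-04, -6.87244105e+01,  4.87808168e+01,  1.21245810e-02,
        6.12351096e-05,  4.60088279e-05]), 'tool_pos': array([ 0.21815047, -0.44958067,  0.2418816 ]), 'tcp_rot': array([-4.71847159e-04,  9.74595315e-01,  2.23972620e-01, -1.19402405e-04]), 'contact_force': array([ 0.53250351, -0.01909079, -0.4818514 ]), 'wrist_torque': array([-0.00183961,  0.03478909,  0.03800723]), 'opening': 0.08536029124841918}
```

View pics/s0.png

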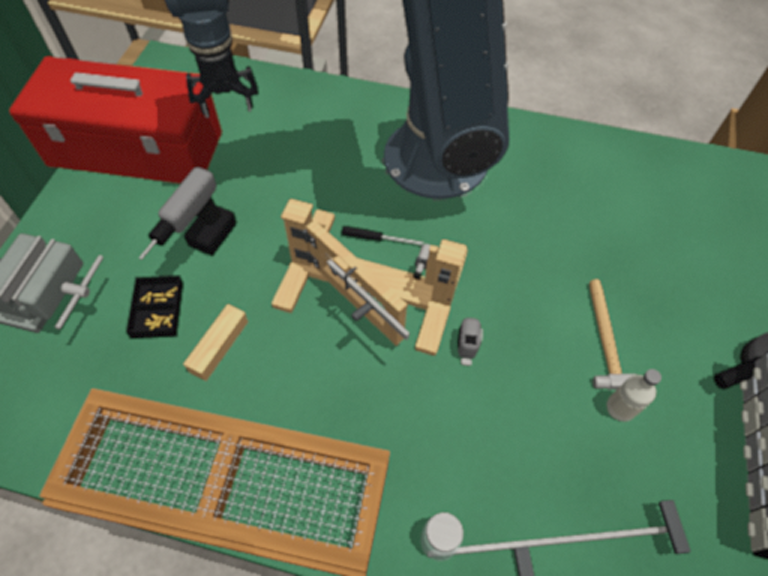

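View pics/t0.png

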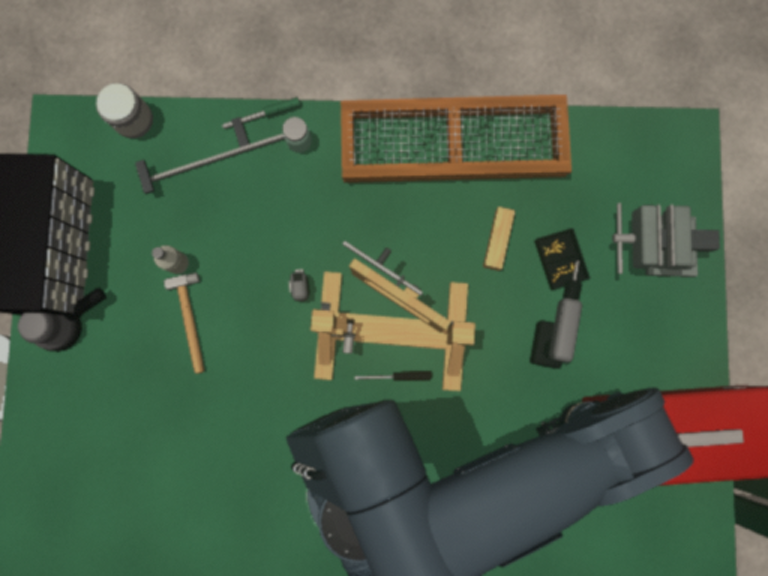

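The scene view shows the gate frame at about (280-470, 200-350), with the gate well open. In the top view the latch post is at (323,320), the hinge post at (461,332), and the knob at (384,256). Next I'll look at enlarged crops.

```bash
python3 - <<'E'
import cv2,numpy as np
for f,c in(('s0',(180,125,320,240)),('t0',(200,150,330,265))):
    im=np.load('pics/'+f+'.npy')[c[1]:c[3],c[0]:c[2]]
    im=cv2.resize(im,None,fx=5,fy=5,interpolation=cv2.INTER_CUBIC)
    for i in range(0,im.shape[1],50):cv2.putText(im,str(c[0]+i//5),(i,8),0,.3,(0,0,255),1);cv2.line(im,(i,10),(i,16),(0,0,255),1)
    for i in range(0,im.shape[0],50):cv2.putText(im,str(c[1]+i//5),(0,i+4),0,.3,(0,0,255),1);cv2.line(im,(20,i),(26,i),(0,0,255),1)
    cv2.imwrite('pics/'+f+'c.png',im)
E
```

```text
(no output)
```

View pics/s0c.png

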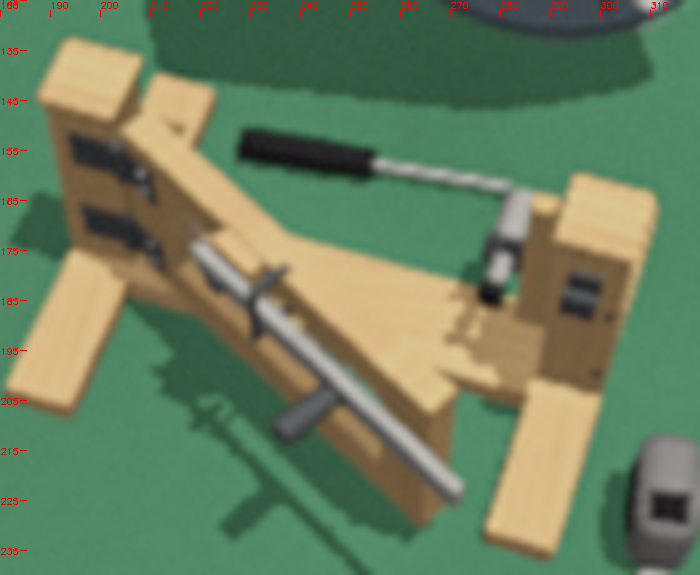

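View pics/t0c.png

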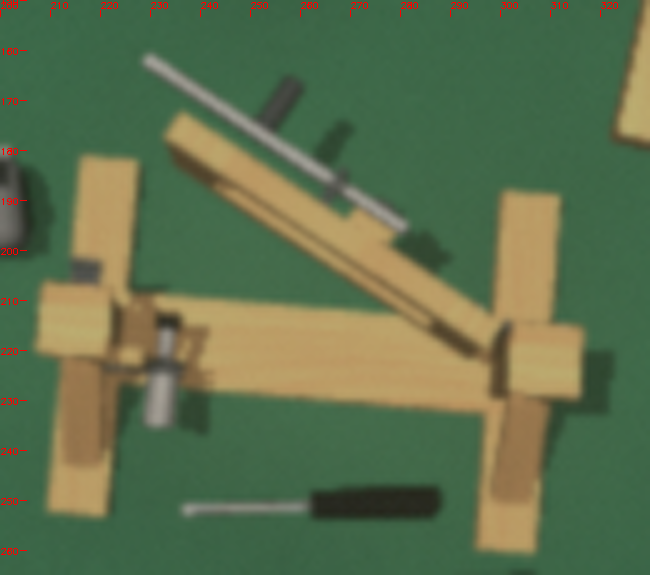

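```bash
cat > fit.py <<'E'
from h import *
from scipy.optimize import least_squares
def fr(p,P):  # frame pts ->world
    P=np.atleast_2d(P);return R.from_euler('z',p[2]).apply(P)+[p[0],p[1],0]
def leaf(p,th,P):
    P=np.atleast_2d(P);return fr(p,R.from_euler('z',-th).apply(P)+[.011,-.150,0])
def bar(p,th,b,P): # bar coords
    P=np.atleast_2d(P);return leaf(p,th,R.from_euler('x',b).apply(P)+[.0195,.120,.165])
if __name__=='__main__':
    h=.0225
    def pts(v):
        p=v[:3];D=v[4];W=[]
        for s in(1,-1):
            W.append(fr(p,[[sx*h,s*D+sy*h,.193] for sx,sy in((1,1),(1,-1),(-1,-1),(-1,1))]))
        L,H=W
        B=bar(p,v[3],v[5],[[0,.205,.011],[0,-.022,.011],[.048,.105,0]])
        return L,H,B
    oT=[[208.4,206.6],[222.4,208],[222,221],[207.6,220.4],[302.4,214.4],[316.8,215.6],[316,230],[301.6,229],[229.6,162],[281,195.6],[258.6,166.4]]
    oS=[[306.4,177.4],[291.2,173],[295.4,159.8],[311,163.4],[203,146.6],[187.6,144],[193.6,132.6],[208.4,136],[271.5,222],[219,173.5],[237.4,211.4]]
    def res(v):
        W=np.vstack(pts(v));return np.r_[(proj('top',W)-oT).ravel(),(proj('scene',W)-oS).ravel(),v[5]/.02]
    s=least_squares(res,[.4,0.05,0,.5,.167,0],loss='soft_l1');v=s.x
    print(np.round(v,4));print(np.round(res(v)[:-1].reshape(2,-1,2),1).tolist())
    print(bar(v,v[3],0,[[.028,.105,0],[.048,.105,0]]),fr(v,[[.0305,.156,.168]]))
E
python3 fit.py
```

```text
[ 0.4154 -0.063  -0.0505  0.5018  0.167  -0.0231]
[[[-0.0, 0.0], [-1.4, -0.4], [-2.1, -0.8], [-0.3, -1.1], [-0.2, -0.5], [-1.9, -0.8], [-1.9, -2.5], [-0.2, -2.4], [0.7, 2.3], [1.8, 2.4], [1.9, 2.2]], [[0.4, -2.0], [1.0, -1.5], [0.5, 0.1], [-0.7, 0.3], [-0.8, 1.1], [1.2, 0.1], [0.6, 0.8], [-1.0, 0.9], [-0.8, -3.1], [-0.7, -3.6], [-2.7, -3.3]]]
[[ 0.57732257 -0.04672175  0.165     ]
 [ 0.59434993 -0.05721314  0.165     ]] [[0.45376363 0.09126453 0.168     ]]
```

```bash
sed -i 's/sx\*h,s/sx*h+v[6],s/; s/\[.4,0.05,0,.5,.167,0\]/[.4,0.05,0,.5,.167,0,-.01]/' fit.py; python3 fit.py
```

```text
[ 0.4326 -0.0651 -0.0594  0.4547  0.1672 -0.0166 -0.0191]
[[[0.3, 0.1], [-1.1, -0.2], [-1.9, -0.6], [-0.1, -1.1], [0.2, 0.4], [-1.5, 0.3], [-1.6, -1.4], [0.0, -1.5], [-0.6, 0.7], [1.8, -1.2], [0.7, -0.5]], [[0.1, -2.1], [0.7, -1.7], [0.4, -0.1], [-0.9, 0.2], [-0.8, 0.2], [1.2, -0.9], [0.7, -0.1], [-0.9, 0.0], [0.4, -1.3], [-1.9, -0.1], [-2.1, -0.3]]]
[[ 0.58664993 -0.04297179  0.165     ]
 [ 0.60406415 -0.0528077   0.165     ]] [[0.47228025 0.08877981 0.168     ]]
```

```bash
cat > fit2.py <<'E'
from fit import *
h=.0225
oT=[[208.4,206.6],[222.4,208],[222,221],[207.6,220.4],[302.4,214.4],[316.8,215.6],[316,230],[301.6,229],[229.6,162],[281,195.6],[258.6,166.4],[237,172.4],[233,178]]
oS=[[306.4,177.4],[291.2,173],[295.4,159.8],[311,163.4],[203,146.6],[187.6,144],[193.6,132.6],[208.4,136],[271.5,222],[219,173.5],[237.4,211.4],[266.4,207.4],[271.2,200],[264.4,230.4]]
def W(v,ox):
    p=v[:3];a=[fr(p,[[sx*h+ox,s*.1675+sy*h,.193] for sx,sy in((1,1),(1,-1),(-1,-1),(-1,1))]) for s in(1,-1)]
    return np.vstack(a+[bar(p,v[3],v[4],[[0,.205,.011],[0,-.022,.011],[.048,.105,0]]),leaf(p,v[3],[[0,.28,.182],[-.022,.28,.182],[0,.28,.03]])])
def res(v,ox):
    w=W(v,ox);return np.r_[(proj('top',w[:13])-oT-v[5:7]).ravel(),(proj('scene',w)-oS-v[7:9]).ravel(),v[4]/.02,v[5:9]/.7]
for ox in(0,-.0115,-.019):
    s=least_squares(res,[.42,-.06,-.05,.47,0,0,0,0,0],args=(ox,),loss='soft_l1');v=s.x
    print(ox,s.cost,np.round(v,4),np.round(bar(v,v[3],0,[[.028,.105,0]]),4),np.round(fr(v,[[.0305,.156,.168]]),4))
    if ox==-.0115:
        np.save('v.npy',v);print(np.round(res(v,ox)[:54].reshape(-1,2),1).tolist())
        for f,n,c in(('s0','scene',(180,125,320,240)),('t0','top',(200,150,330,265))):
            im=np.load('pics/'+f+'.npy')[c[1]:c[3],c[0]:c[2]];im=cv2.resize(im,None,fx=5,fy=5,interpolation=cv2.INTER_CUBIC)
            def box(T,x0,x1,y0,y1,z0,z1,col):
                P=np.array([[x,y,z] for x in(x0,x1) for y in(y0,y1) for z in(z0,z1)]);q=((proj(n,T(P))-c[:2]+.5)*5).astype(int)
                for i in range(8):
                    for j in(1,2,4):
                        if not i&j: cv2.line(im,tuple(q[i].tolist()),tuple(q[i|j].tolist()),col,1)
            F=lambda P:fr(v,P);L=lambda P:leaf(v,v[3],P);B=lambda P:bar(v,v[3],v[4],P)
            for s_ in(1,-1): box(F,-.0225+ox,.0225+ox,s_*.1675-.0225,s_*.1675+.0225,0,.193,(255,0,0))
            box(L,-.022,0,0,.28,.03,.182,(0,0,255));box(B,-.004,.004,-.022,.205,-.011,.011,(255,0,255));box(B,.004,.048,.096,.114,-.009,.009,(255,255,0))
            box(F,.0215,.0415,.145,.167,.15,.168,(0,255,255))
            cv2.imwrite('pics/'+f+'o.png',im)
E
python3 fit2.py
```

```text
0 40.50041226982727 [ 0.418  -0.061  -0.0384  0.5159 -0.0175 -0.4798 -0.3999 -0.2601 -0.3162] [[ 0.5821 -0.045   0.165 ]] [[0.4545 0.0937 0.168 ]]
-0.0115 23.39008539512768 [ 0.4269 -0.0628 -0.0518  0.481  -0.0134 -0.4004 -0.3751 -0.2253 -0.3211] [[ 0.5853 -0.0435  0.165 ]] [[0.4654 0.0914 0.168 ]]
[[0.0, 0.3], [-1.4, -0.1], [-2.1, -0.5], [-0.3, -0.9], [0.1, -0.1], [-1.6, -0.3], [-1.6, -2.0], [0.1, -2.0], [0.1, 0.9], [1.9, 0.1], [1.4, 0.3], [0.2, 1.1], [1.0, 0.6], [1.0, -1.5], [1.6, -1.0], [1.2, 0.6], [-0.1, 0.7], [-0.4, 1.3], [1.5, 0.4], [0.9, 1.1], [-0.6, 1.1], [0.3, -1.0], [-1.0, -0.6], [-2.1, -0.5], [-1.1, -2.0], [-0.6, 0.8], [-0.9, -1.8]]
-0.019 18.92327547633527 [ 0.4329 -0.0643 -0.0587  0.4564 -0.0092 -0.3643 -0.3316 -0.2172 -0.3549] [[ 0.5873 -0.0423  0.165 ]] [[0.4725 0.0896 0.168 ]]
```

View pics/s0o.png

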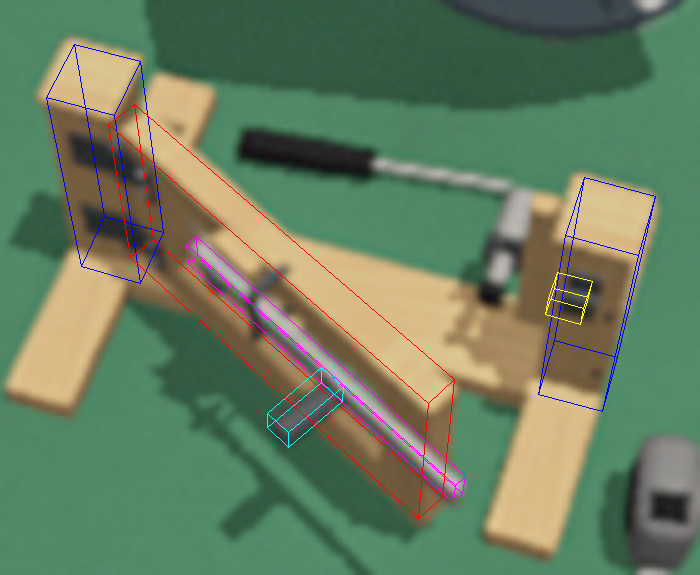

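View pics/t0o.png

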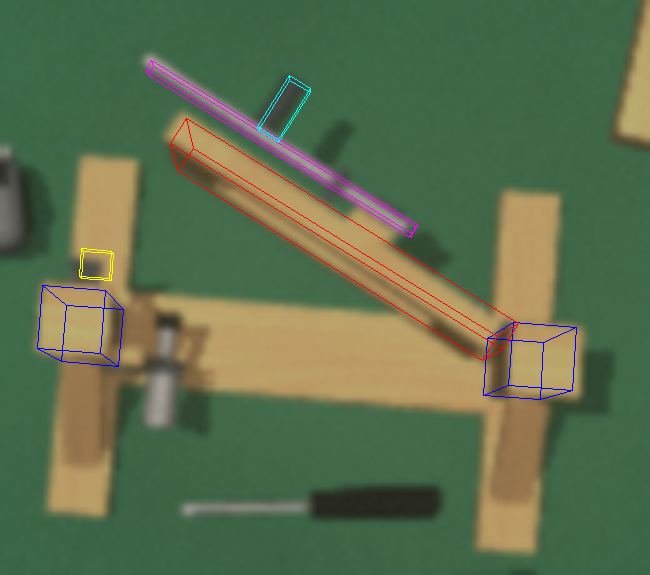

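```bash
cat > fit3.py <<'E'
import sys
from fit import *
h=.0225
from fit2 import oT,oS
oT=np.array(oT)-.5;oS=np.array(oS)-.5
def W(v):
    p=v[:3];a=[fr(p,[[sx*h+v[5],yy+sy*h,.193] for sx,sy in((1,1),(1,-1),(-1,-1),(-1,1))]) for yy in(v[6],v[7])]
    return np.vstack(a+[bar(p,v[3],v[4],[[0,.205,.011],[0,-.022,.011],[.048,.105,0]]),leaf(p,v[3],[[0,.28,.182],[-.022,.28,.182],[0,.28,.03]])])
def res(v):
    w=W(v);return np.r_[(proj('top',w[:13])-oT-v[8:10]).ravel(),(proj('scene',w)-oS-v[10:12]).ravel(),v[4]/.02,v[8:12]/.5]
s=least_squares(res,[.42,-.06,-.05,.47,0,-.01,.167,-.167,0,0,0,0],loss='soft_l1');v=s.x
print(s.cost,np.round(v,4),np.round(bar(v,v[3],0,[[.028,.105,0]]),4),np.round(fr(v,[[.0305,.156,.168]]),4))
np.save('v.npy',v);print(np.round(res(v)[:54].reshape(-1,2),1).tolist())
for f,n,c in(('s0','scene',(180,125,320,240)),('t0','top',(200,150,330,265))):
            im=np.load('pics/'+f+'.npy')[c[1]:c[3],c[0]:c[2]];im=cv2.resize(im,None,fx=5,fy=5,interpolation=cv2.INTER_CUBIC)
            bi=v[8:10] if n=='top' else v[10:12]
            def box(T,x0,x1,y0,y1,z0,z1,col):
                P=np.array([[x,y,z] for x in(x0,x1) for y in(y0,y1) for z in(z0,z1)]);q=((proj(n,T(P))-c[:2]+.5-bi)*5).astype(int)
                for i in range(8):
                    for j in(1,2,4):
                        if not i&j: cv2.line(im,tuple(q[i].tolist()),tuple(q[i|j].tolist()),col,1)
            F=lambda P:fr(v,P);L=lambda P:leaf(v,v[3],P);B=lambda P:bar(v,v[3],v[4],P)
            for yy in v[6:8]: box(F,-.0225+v[5],.0225+v[5],yy-.0225,yy+.0225,0,.193,(255,0,0))
            box(L,-.022,0,0,.28,.03,.182,(0,0,255));box(B,-.004,.004,-.022,.205,-.011,.011,(255,0,255));box(B,.004,.048,.096,.114,-.009,.009,(255,255,0))
            box(F,.0215,.0415,.145,.167,.15,.168,(0,255,255));box(F,-.01,.01,-.19,.19,0,.03,(255,255,255))
            cv2.imwrite('pics/'+f+'o3.png',im)
E
python3 fit3.py|tail -3
```

```text
12.208340761792032 [ 4.275e-01 -5.740e-02 -6.250e-02  4.885e-01  2.000e-04 -1.320e-02
  1.586e-01 -1.762e-01  1.281e-01 -2.800e-02  1.037e-01  1.170e-02] [[ 0.5874 -0.0409  0.165 ]] [[0.4677 0.0964 0.168 ]]
[[1.0, 0.4], [-0.4, 0.1], [-1.2, -0.2], [0.6, -0.8], [1.0, 1.0], [-0.7, 0.9], [-0.9, -0.8], [0.8, -0.9], [-0.5, -0.1], [0.7, 0.1], [0.7, -0.1], [-0.5, 0.4], [0.1, -0.2], [-0.0, -1.5], [0.6, -1.1], [0.4, 0.5], [-0.9, 0.8], [-0.9, 0.5], [1.1, -0.6], [0.7, 0.2], [-0.9, 0.4], [0.9, 0.1], [0.4, 0.0], [-1.3, 0.1], [-0.2, -0.6], [0.4, 2.2], [-0.1, -0.6]]
```

View pics/s0o3.png

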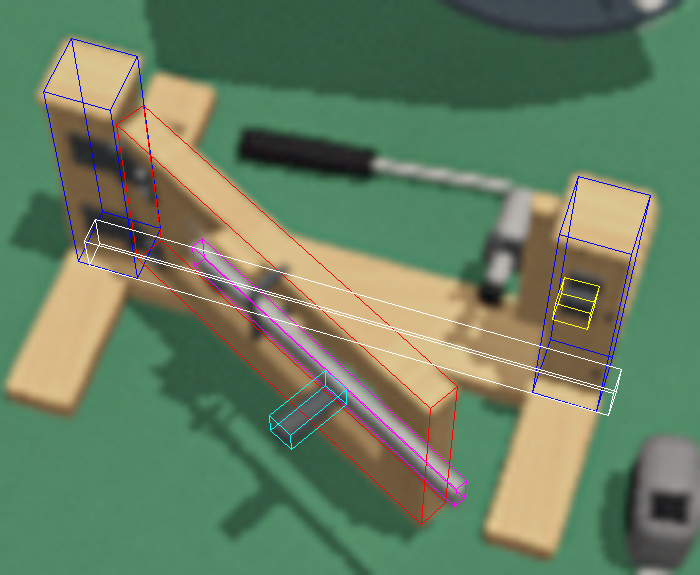

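View pics/t0o3.png

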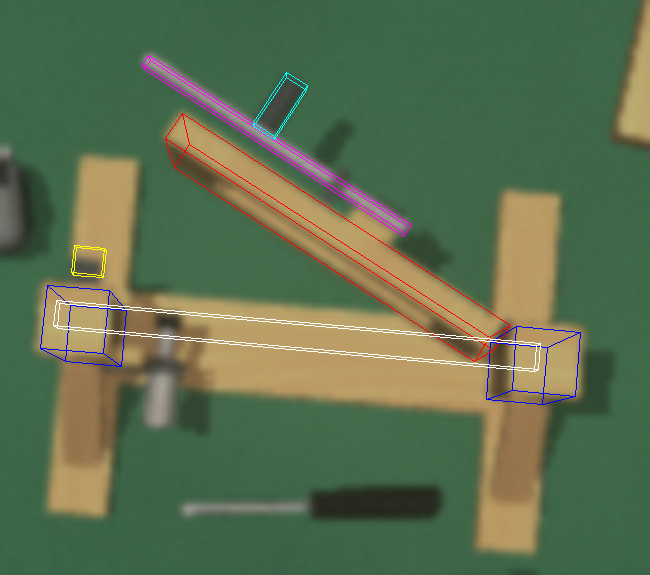

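```bash
cat > go.py <<'E'
from fit import *
v=np.load('v.npy')
def st():
    s=readout.get_state();q=s['tcp_rot'];return s,np.array(s['tool_pos']),R.from_quat([q[1],q[2],q[3],q[0]])
def knobpose(th,b,tilt=1):
    """TCP pose gripping the knob; tool y along bar y"""
    p=bar(v,th,b,[[.028,.105,0]])[0]
    Rw=R.from_euler('z',v[2]-th)*R.from_euler('x',b*tilt)
    # tool y=bar y, tool z = -bar z, tool x = y x z = -bar x
    T=Rw*R.from_matrix(np.array([[-1,0,0],[0,1,0],[0,0,-1]]).T)
    return p+T.apply([0,0,.008]),T
def row(pos,T,p0=None,R0=None):
    s,p,Rm=st()
    if p0 is None:p0,R0=p,Rm
    return np.round(np.r_[R0.inv().apply(pos-p0)/.04,(R0.inv()*T).as_rotvec()],3)
E
python3 - <<'E'
from go import *
p,T=knobpose(v[3],0)
print(p,T.as_matrix());print(row(p+[0,0,.13],T))
s,p0,R0=st();print(row(p0*[.5,.5,1]+p*[.5,.5,0]+[0,0,.05],R0*R.from_rotvec([0,0,-.2])))
E
```

```text
[ 0.58735065 -0.04092935  0.157     ] [[-0.85198839  0.52356067  0.        ]
 [ 0.52356067  0.85198839  0.        ]
 [ 0.          0.         -1.        ]]
[ 1.2764e+01 -5.1630e+00 -1.1230e+00 -1.0000e-03 -1.0000e-03 -2.1390e+00]
[ 6.382 -2.582 -1.248  0.    -0.    -0.2  ]
```

Call:
step_arm([
  [[0,0,-1.2,0,0,0,1],[1,-0.4,-1.3,0,0,-0.15,1],[2,-0.8,-1.3,0,0,-0.3,1],[3,-1.2,-1.3,0,0,-0.45,1],[4,-1.6,-1.3,0,0,-0.6,1],[5,-2,-1.3,0,0,-0.75,1],[6,-2.4,-1.3,0,0,-0.9,1],[7,-2.8,-1.3,0,0,-1.05,1],[8,-3.2,-1.3,0,0,-1.2,1],[9,-3.6,-1.3,0,0,-1.35,1],[10,-4,-1.3,0,0,-1.5,1],[11,-4.4,-1.3,0,0,-1.65,1]],
])

```text
time_s: 1.3
tool_pos: [0.5381, -0.0976, 0.2938]
tcp_rot: [-0.001, 0.494, 0.869, 0.0]
contact_force: [-0.5, -1.1, -0.3]
opening: 0.0855
```

```bash
python3 - <<'E'
from go import *
p,T=knobpose(v[3],0)
print(st()[0]['q'],row(p+[0,0,.1],T))
E
```

```text
[-1.79752894e-01  3.13750389e-01  2.27878965e-01  1.48583090e+00
  7.23484157e-04  8.53681503e-01] [ 5.840e-01  1.783e+00  9.210e-01  0.000e+00 -1.000e-03 -4.820e-01]
```

Call:
step_arm([
  [[0.1,0.3,0.1,0,0,-0.1,0.8],[0.3,0.8,0.3,0,0,-0.2,0.8],[0.45,1.3,0.6,0,0,-0.32,0.8],[0.58,1.78,0.9,0,0,-0.44,0.8],[0.584,1.783,0.92,0,0,-0.482,0.8],[0.584,1.783,0.92,0,0,-0.482,0.8],[0.584,1.783,0.92,0,0,-0.482,0.8]],
])

```text
time_s: 2.0
tool_pos: [0.5872, -0.0411, 0.257]
tcp_rot: [-0.001, 0.273, 0.962, 0.0]
contact_force: [-0.2, -0.0, 0.5]
opening: 0.0683
```

```bash
python3 - <<'E'
from go import *
p,T=knobpose(v[3],0)
print(st()[0]['tool_pos'],row(p,T))
save('scene','s1',(170,90,330,240),5);save('top','t1',(200,140,330,260),5)
E
```

```text
[ 0.58717533 -0.04106612  0.25702296] [-5.000e-03  5.000e-03  2.501e+00  0.000e+00 -1.000e-03 -2.000e-03]
```

View pics/s1.png

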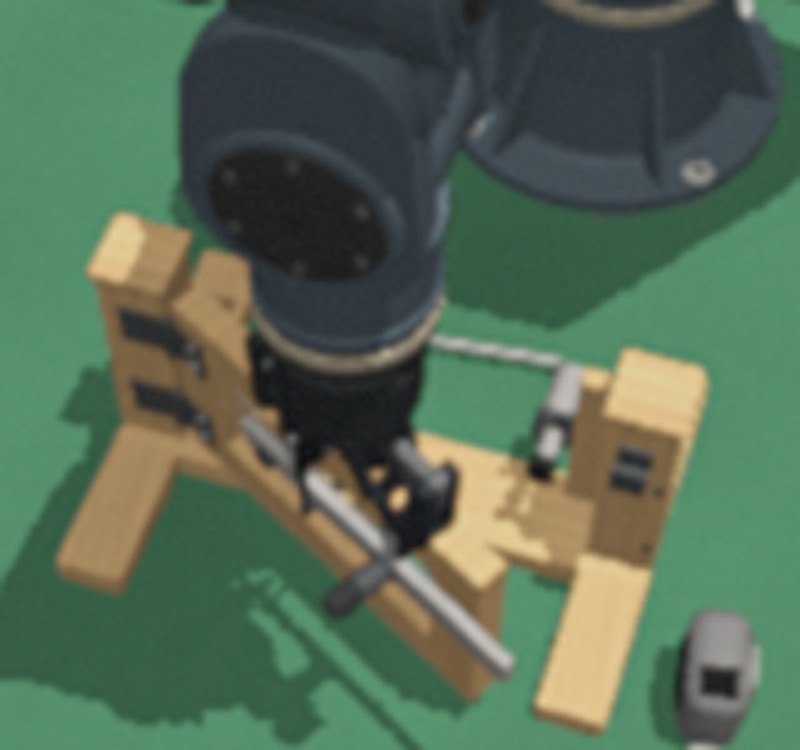

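View pics/t1.png

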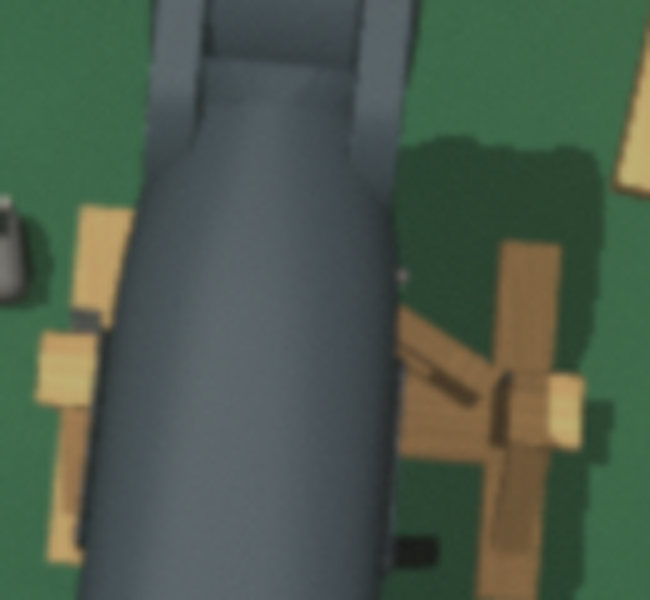

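Call:
step_arm([
  [[0,0,0.5,0,0,0,0.8],[0,0,1,0,0,0,0.8],[0,0,1.5,0,0,0,0.8],[0,0,1.8,0,0,0,0.8],[0,0,2.1,0,0,0,0.8],[0,0,2.3,0,0,0,0.8],[0,0,2.5,0,0,0,0.8],[0,0,2.5,0,0,0,0.8]],
])

```text
time_s: 2.9
tool_pos: [0.5869, -0.0412, 0.1566]
tcp_rot: [-0.001, 0.273, 0.962, 0.0]
contact_force: [0.2, -0.6, 0.4]
opening: 0.0685
```

```bash
python3 - <<'E'
from go import *
save('scene','s2',(190,110,310,230),6)
E
```

```text
(no output)
```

View pics/s2.png

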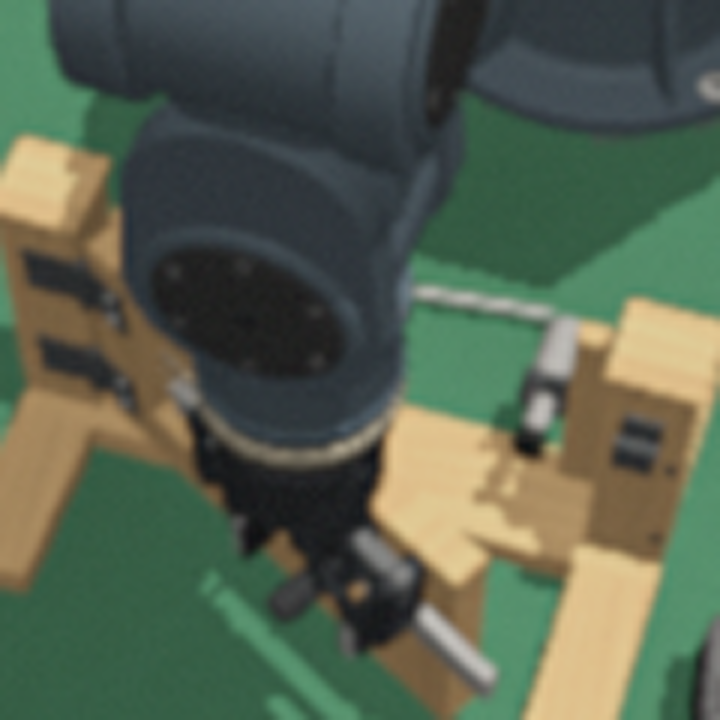

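Call:
step_arm([
  [[0,0,0,0,0,0,0.4],[0,0,0,0,0,0,0.3],[0,0,0,0,0,0,0.25],[0,0,0,0,0,0,0.22],[0,0,0,0,0,0,0.2],[0,0,0,0,0,0,0.1],[0,0,0,0,0,0,0]],
], force=20)

```text
time_s: 3.65
tool_pos: [0.5881, -0.0404, 0.1578]
tcp_rot: [0.0, 0.273, 0.962, 0.001]
contact_force: [5.5, 6.0, 0.8]
opening: 0.017
```

```bash
python3 - <<'E'
from go import *
s,p,T=st();print(s,T.inv().apply(s['contact_force']))
E
```

```text
{'time_s': 3.65, 'q': array([-0.0698102 ,  0.42282779,  0.04175155,  1.18852806,  0.00235099,
        0.48291815]), 'qvel': array([-1.88914936e-04,  7.61388981e-04,  1.16831728e-03,  5.90205660e-04,
        6.77174557e-05,  7.88687106e-04]), 'effort': array([ -3.72815318, -85.93150377,  45.15106201,   2.17625208,
        -1.92891754,  -0.11309339]), 'tool_pos': array([ 0.58807314, -0.04040247,  0.15777256]), 'tcp_rot': array([3.42265188e-04, 2.72858690e-01, 9.62053220e-01, 1.27274214e-03]), 'contact_force': array([5.54276474, 6.02035903, 0.76536253]), 'wrist_torque': array([ 1.25548189, -1.02638183, -0.151306  ]), 'opening': 0.0169862295968742} [-1.55664866  8.0359003  -0.74424117]
```

Call:
step_arm([
  [[0,0,0,0,0,0,0],[0,0,0,0,0,0,0]],
], force=40)

```text
time_s: 3.85
tool_pos: [0.5882, -0.0403, 0.1579]
tcp_rot: [0.0, 0.273, 0.962, 0.001]
contact_force: [0.7, 1.7, -0.7]
opening: 0.0168
```

```bash
cat >> go.py <<'E'
def rep():
    s,p,T=st();print('F tool',np.round(T.inv().apply(s['contact_force']),1),'open',round(s['opening'],4),p.round(4));return s,p,T
E
python3 - <<'E'
from go import *
s,p,T=rep()
g=p+T.apply([0,0,-.008]);print(g)
# knob location vs hinge -> theta estimate
k,_=knobpose(v[3],0);print(k-p, (R.from_matrix(T.as_matrix())).as_euler('zyx'))
# plan lift relative: shift in tool coords, from this pose by model
p0,T0=knobpose(v[3],0)
for b in(.05,.1,.15,.2): 
    a,B=knobpose(v[3],b);print(b,row(a,B,p0,T0))
E
```

```text
F tool [0.3 1.8 0.7] open 0.0168 [ 0.5882 -0.0403  0.1579]
[ 0.58815522 -0.04031098  0.16587029]
[-0.000817   -0.00063793 -0.00087032] [-2.58895599e+00  1.55393000e-03 -3.13914688e+00]
0.05 [ 0.     0.007 -0.131 -0.05   0.     0.   ]
0.1 [ 0.     0.007 -0.263 -0.1    0.     0.   ]
0.15 [ 0.     0.    -0.395 -0.15   0.     0.   ]
0.2 [-0.    -0.013 -0.525 -0.2    0.     0.   ]
```

Call:
step_arm([
  [[0,0.004,-0.065,-0.025,0,0,0],[0,0.007,-0.13,-0.05,0,0,0],[0,0.007,-0.197,-0.075,0,0,0],[0,0.007,-0.263,-0.1,0,0,0],[0,0.003,-0.33,-0.125,0,0,0],[0,0,-0.395,-0.15,0,0,0],[0,0,-0.395,-0.15,0,0,0]],
])

```text
time_s: 4.55
tool_pos: [0.5882, -0.0407, 0.1742]
tcp_rot: [0.021, 0.272, 0.959, 0.074]
contact_force: [2.6, 3.1, -3.6]
opening: 0.0165
```

```bash
python3 - <<'E'
from go import *
s,p,T=rep();print(s['wrist_torque'])
save('scene','s3',(190,110,310,230),6)
p0,T0=knobpose(v[3],.15)
for th in np.arange(v[3],.0,-.03): 
    a,B=knobpose(th,.15);print(round(th,3),row(a,B,p0,T0).tolist())
E
```

```text
F tool [-0.6  3.4  4.2] open 0.0165 [ 0.5882 -0.0407  0.1742]
[ 0.46990554 -0.36319393 -0.14113205]
0.488 [0.0, 0.0, 0.0, 0.0, 0.0, 0.0]
0.458 [0.169, 0.033, 0.005, 0.0, 0.004, -0.03]
0.428 [0.339, 0.06, 0.009, 0.0, 0.009, -0.059]
0.398 [0.51, 0.083, 0.013, 0.0, 0.013, -0.089]
0.368 [0.682, 0.101, 0.015, 0.0, 0.018, -0.119]
0.338 [0.854, 0.113, 0.017, 0.0, 0.022, -0.148]
0.308 [1.026, 0.12, 0.018, 0.0, 0.027, -0.178]
0.278 [1.199, 0.123, 0.019, 0.0, 0.031, -0.208]
0.248 [1.371, 0.12, 0.018, 0.0, 0.036, -0.237]
0.218 [1.543, 0.112, 0.017, 0.0, 0.04, -0.267]
0.188 [1.715, 0.099, 0.015, 0.0, 0.045, -0.297]
0.158 [1.887, 0.08, 0.012, -0.0, 0.049, -0.326]
0.128 [2.058, 0.057, 0.009, 0.0, 0.054, -0.356]
0.098 [2.228, 0.029, 0.004, 0.0, 0.058, -0.386]
0.068 [2.397, -0.005, -0.001, -0.0, 0.063, -0.415]
0.038 [2.565, -0.043, -0.007, 0.0, 0.067, -0.445]
0.008 [2.732, -0.086, -0.013, -0.0, 0.072, -0.475]
```

View pics/s3.png

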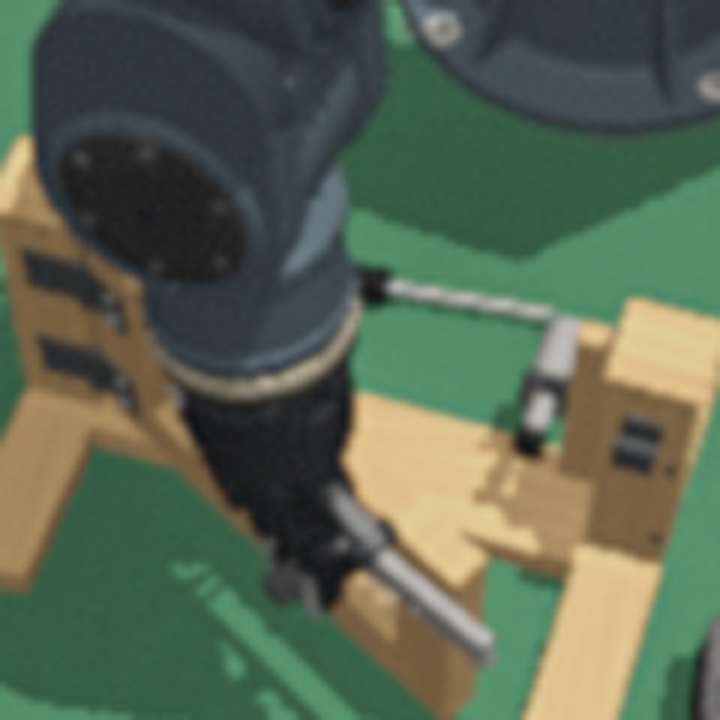

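Call:
step_arm([
  [[0.11,0.02,0.003,0,0.003,-0.02,0],[0.225,0.04,0.006,0,0.006,-0.04,0],[0.34,0.06,0.009,0,0.009,-0.059,0],[0.455,0.075,0.012,0,0.012,-0.08,0],[0.57,0.09,0.014,0,0.015,-0.1,0],[0.682,0.101,0.015,0,0.018,-0.119,0],[0.797,0.11,0.016,0,0.021,-0.138,0],[0.912,0.116,0.017,0,0.024,-0.158,0],[1.026,0.12,0.018,0,0.027,-0.178,0],[1.14,0.122,0.018,0,0.03,-0.198,0],[1.199,0.123,0.019,0,0.031,-0.208,0],[1.199,0.123,0.019,0,0.031,-0.208,0]],
])

```text
time_s: 5.8
tool_pos: [0.5498, -0.011, 0.1741]
tcp_rot: [0.014, 0.17, 0.982, 0.075]
contact_force: [1.6, 3.2, -4.8]
opening: 0.0166
```

```bash
python3 - <<'E'
from go import *
s,p,T=rep();print(s['wrist_torque'],T.as_euler('zyx'),s['q'])
a,B=knobpose(.278,.15);print(a,B.as_euler('zyx'))
save('scene','s4',(190,110,310,230),6)
E
```

```text
F tool [-0.4  2.8  5.3] open 0.0166 [ 0.5498 -0.011   0.1741]
[ 0.4110527  -0.16029892 -0.06406842] [-2.80321309  0.0529868  -2.99743013] [-0.10212728  0.29981443 -0.10321126  1.12927653  0.148661    0.24294608]
[ 0.54900865 -0.01152868  0.17278084] [-2.80458362  0.04993371 -3.00008897]
```

View pics/s4.png

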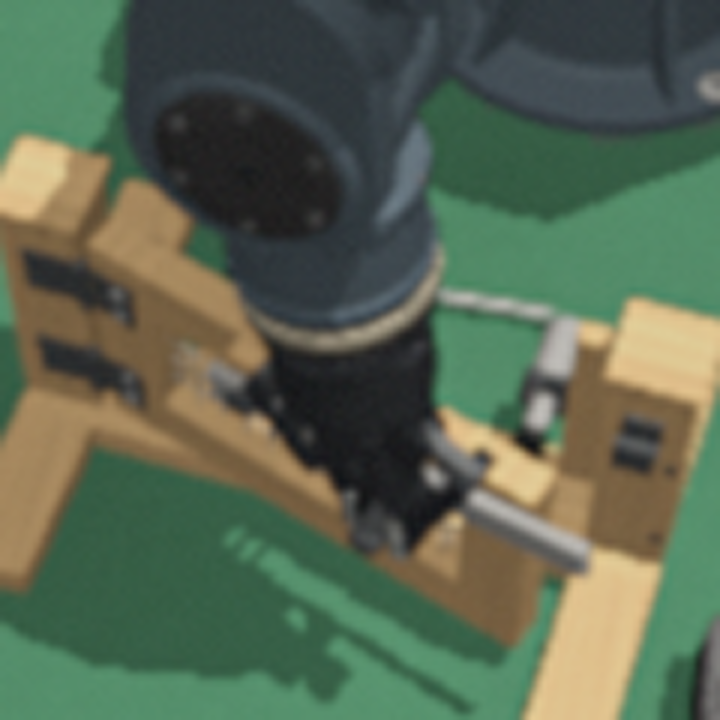

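```bash
cat > kp.py <<'E'
from go import *
im0=np.load('pics/s4.npy');c=(282,165,316,205);S=16
outs=[]
for off in(None,-.008,-.004,0,.004,.008):
    im=cv2.resize(im0[c[1]:c[3],c[0]:c[2]],None,fx=8,fy=8,interpolation=cv2.INTER_CUBIC)
    if off is not None:
      for x0,x1,z0,z1,col in((.0215,.0245,.152,.168,(0,255,255)),(.0365,.0415,.152,.168,(255,0,255))):
        P=np.array([[x+off,y,z] for x in(x0,x1) for y in(.145,.167) for z in(z0,z1)]);q=((proj('scene',fr(v,P))-c[:2]+.5-v[10:12])*8).astype(int)
        for i in range(8):
            for j in(1,2,4):
                if not i&j: cv2.line(im,tuple(q[i].tolist()),tuple(q[i|j].tolist()),col,1)
    outs.append(im)
cv2.imwrite('pics/kp.png',np.vstack([np.hstack(outs[:3]),np.hstack(outs[3:])])[:600])
E
python3 kp.py
```

View pics/kp.png

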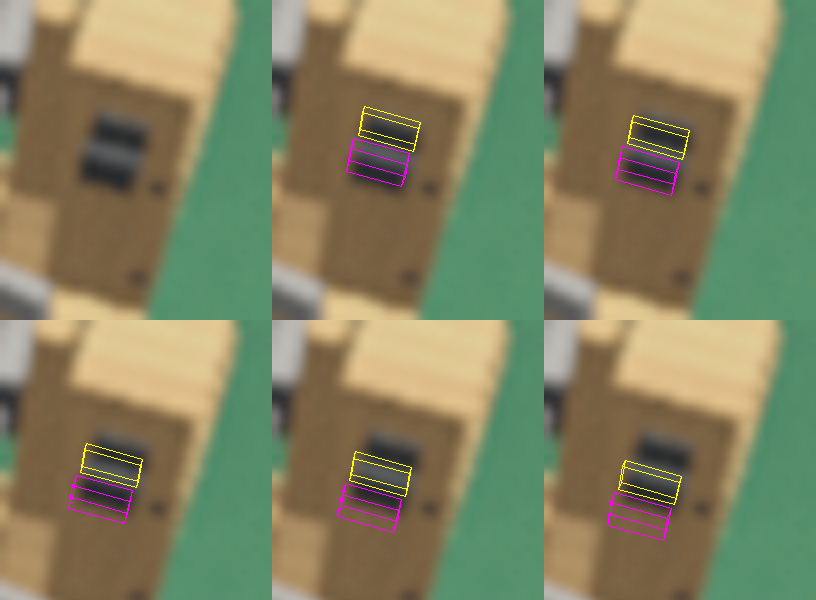

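```bash
cat >> go.py <<'E'
def est():
    s,p,T=rep();g=p+T.apply([0,0,-.008]);hx=fr(v,[[.011,-.15,0]])[0]
    l=R.from_euler('z',-v[2]).apply(g-hx)
    b=np.arcsin(np.clip((g[2]-.165)/.105,-1,1))
    ref=np.arctan2(.0475,.12+.105*np.cos(b));a=np.arctan2(l[0],l[1])
    bd=T.as_matrix()[:,1]
    print('theta pos',round(a-ref,4),'theta rot',round(np.arctan2(bd[0],bd[1])+v[2],4),'b pos',round(b,4),'b rot',round(np.arcsin(bd[2]),4),'rad err mm',round(1000*(np.hypot(l[0],l[1])-np.hypot(.0475,.12+.105*np.cos(b))),2))
    Fl=R.from_euler('z',-(v[2]-(a-ref))).apply(s['contact_force']);print('F gate axes',Fl.round(1),'t',s['time_s'])
    return a-ref,b
def plan(th0,b0,targets):
    p0,T0=knobpose(th0,b0)
    for th,b in targets:
        a,B=knobpose(th,b);print(round(th,3),round(b,3),row(a,B,p0,T0).tolist())
E
python3 - <<'E'
from go import *
th,b=est()
plan(th,b,[(t,.15) for t in np.arange(th-.018,.09,-.018)])
E
```

```text
F tool [0.1 3.2 3.6] open 0.0167 [ 0.55   -0.0111  0.174 ]
theta pos 0.2804 theta rot 0.2801 b pos 0.162 b rot 0.1535 rad err mm 1.05
F gate axes [-0.1  3.7 -3.1] t 5.85
0.262 0.15 [0.101, 0.018, 0.035, 0.012, 0.003, -0.018]
0.244 0.15 [0.203, 0.036, 0.038, 0.012, 0.006, -0.036]
0.226 0.15 [0.305, 0.053, 0.041, 0.012, 0.008, -0.053]
0.208 0.15 [0.408, 0.067, 0.043, 0.012, 0.011, -0.071]
0.19 0.15 [0.51, 0.08, 0.045, 0.012, 0.014, -0.089]
0.172 0.15 [0.613, 0.091, 0.047, 0.012, 0.017, -0.107]
0.154 0.15 [0.716, 0.101, 0.048, 0.012, 0.02, -0.124]
0.136 0.15 [0.82, 0.108, 0.05, 0.012, 0.022, -0.142]
0.118 0.15 [0.923, 0.114, 0.051, 0.012, 0.025, -0.16]
0.1 0.15 [1.026, 0.118, 0.051, 0.012, 0.028, -0.178]
```

Call:
step_arm([
  [[0.1,0.018,0.003,0,0.003,-0.018,0],[0.2,0.036,0.006,0,0.006,-0.036,0],[0.305,0.053,0.009,0,0.008,-0.053,0],[0.408,0.067,0.011,0,0.011,-0.071,0],[0.51,0.08,0.013,0,0.014,-0.089,0],[0.613,0.091,0.014,0,0.017,-0.107,0],[0.716,0.101,0.015,0,0.02,-0.124,0],[0.82,0.108,0.016,0,0.022,-0.142,0],[0.92,0.114,0.017,0,0.025,-0.16,0],[1.02,0.118,0.017,0,0.028,-0.177,0],[1.02,0.118,0.017,0,0.028,-0.177,0]],
])

```text
time_s: 6.95
tool_pos: [0.5126, 0.0075, 0.174]
tcp_rot: [0.007, 0.081, 0.994, 0.076]
contact_force: [2.2, 4.7, -3.9]
opening: 0.0165
```

```bash
python3 - <<'E'
from go import *
th,b=est()
plan(th,b,[(t,b) for t in (.09,.08,.07,.06,.05,.04,.03,.02,.01,0)])
E
```

```text
F tool [-1.4  4.3  4.6] open 0.0165 [0.5126 0.0075 0.174 ]
theta pos 0.0992 theta rot 0.0993 b pos 0.1622 b rot 0.1535 rad err mm 1.05
F gate axes [ 1.4  5.  -3.9] t 6.95
0.09 0.162 [0.052, 0.011, 0.002, 0.0, 0.001, -0.009]
0.08 0.162 [0.108, 0.022, 0.004, -0.0, 0.003, -0.019]
0.07 0.162 [0.165, 0.032, 0.005, -0.0, 0.005, -0.029]
0.06 0.162 [0.221, 0.042, 0.007, -0.0, 0.006, -0.039]
0.05 0.162 [0.278, 0.051, 0.008, -0.0, 0.008, -0.049]
0.04 0.162 [0.335, 0.06, 0.01, -0.0, 0.01, -0.058]
0.03 0.162 [0.392, 0.068, 0.011, -0.0, 0.011, -0.068]
0.02 0.162 [0.449, 0.075, 0.012, -0.0, 0.013, -0.078]
0.01 0.162 [0.506, 0.082, 0.013, -0.0, 0.014, -0.088]
0 0.162 [0.563, 0.089, 0.015, -0.0, 0.016, -0.098]
```

Buffer onset next, in small steps.

Call:
step_arm([
  [[0.052,0.011,0.002,0,0.001,-0.009,0],[0.108,0.022,0.004,0,0.003,-0.019,0],[0.108,0.022,0.004,0,0.003,-0.019,0]],
])

```text
time_s: 7.25
tool_pos: [0.508, 0.0092, 0.174]
tcp_rot: [0.006, 0.071, 0.995, 0.076]
contact_force: [1.8, 4.1, -3.3]
opening: 0.0169
```

```bash
python3 -c "
from go import *
est()"
```

```text
F tool [-1.2  3.8  3.9] open 0.0169 [0.508  0.0092 0.174 ]
theta pos 0.0782 theta rot 0.0791 b pos 0.162 b rot 0.1535 rad err mm 1.06
F gate axes [ 1.2  4.3 -3.3] t 7.25
```

Call:
step_arm([
  [[0.056,0.011,0.002,0,0.001,-0.01,0],[0.056,0.011,0.002,0,0.001,-0.01,0]],
])

```text
time_s: 7.45
tool_pos: [0.5056, 0.0101, 0.174]
tcp_rot: [0.006, 0.065, 0.995, 0.076]
contact_force: [0.8, 4.2, -3.8]
opening: 0.0165
```

```bash
python3 -c "
from go import *
est()"
```

```text
F tool [-0.2  3.6  4.4] open 0.0165 [0.5056 0.0101 0.174 ]
theta pos 0.0671 theta rot 0.0683 b pos 0.1621 b rot 0.1535 rad err mm 1.07
F gate axes [ 0.2  4.2 -3.8] t 7.45
```

Call:
step_arm([
  [[0.056,0.01,0.002,0,0.001,-0.01,0],[0.056,0.01,0.002,0,0.001,-0.01,0]],
])

```text
time_s: 7.65
tool_pos: [0.5032, 0.0109, 0.174]
tcp_rot: [0.005, 0.06, 0.995, 0.077]
contact_force: [0.9, 4.5, -3.5]
opening: 0.017
```

```bash
python3 -c "
from go import *
est()"
```

```text
F tool [-0.3  4.   4.2] open 0.017 [0.5032 0.0109 0.174 ]
theta pos 0.056 theta rot 0.0573 b pos 0.1619 b rot 0.1536 rad err mm 1.04
F gate axes [ 0.4  4.5 -3.5] t 7.65
```

Call:
step_arm([
  [[0.056,0.01,0.002,0,0.001,-0.01,0],[0.056,0.01,0.002,0,0.001,-0.01,0]],
])

```text
time_s: 7.85
tool_pos: [0.5011, 0.0116, 0.1741]
tcp_rot: [0.006, 0.054, 0.996, 0.077]
contact_force: [3.2, 3.7, -3.6]
opening: 0.0167
```

```bash
python3 -c "
from go import *
est()"
```

```text
F tool [-2.8  3.4  4.2] open 0.0167 [0.5011 0.0116 0.1741]
theta pos 0.0463 theta rot 0.0464 b pos 0.1628 b rot 0.1536 rad err mm 1.07
F gate axes [ 2.8  4.  -3.6] t 7.85
```

Call:
step_arm([
  [[0.08,0.015,0.003,0,0.002,-0.012,0],[0.16,0.027,0.005,0,0.004,-0.025,0],[0.23,0.037,0.007,0,0.006,-0.038,0],[0.23,0.037,0.007,0,0.006,-0.038,0]],
])

```text
time_s: 8.25
tool_pos: [0.4927, 0.0141, 0.1744]
tcp_rot: [0.005, 0.035, 0.996, 0.077]
contact_force: [6.7, 4.5, -4.1]
opening: 0.0163
```

```bash
python3 -c "
from go import *
th,b=est()
plan(th,b,[(t,b) for t in (0,-.01,-.02,-.03)])
save('scene','s5',(190,110,310,230),6)"
```

```text
F tool [-6.3  4.2  4.8] open 0.0163 [0.4927 0.0141 0.1744]
theta pos 0.0084 theta rot 0.0069 b pos 0.1654 b rot 0.1536 rad err mm 1.04
F gate axes [ 6.3  4.9 -4.1] t 8.25
0 0.165 [0.047, 0.01, 0.002, 0.0, 0.001, -0.008]
-0.01 0.165 [0.103, 0.021, 0.003, 0.0, 0.003, -0.018]
-0.02 0.165 [0.16, 0.031, 0.005, 0.0, 0.005, -0.028]
-0.03 0.165 [0.216, 0.041, 0.007, 0.0, 0.006, -0.038]
```

View pics/s5.png

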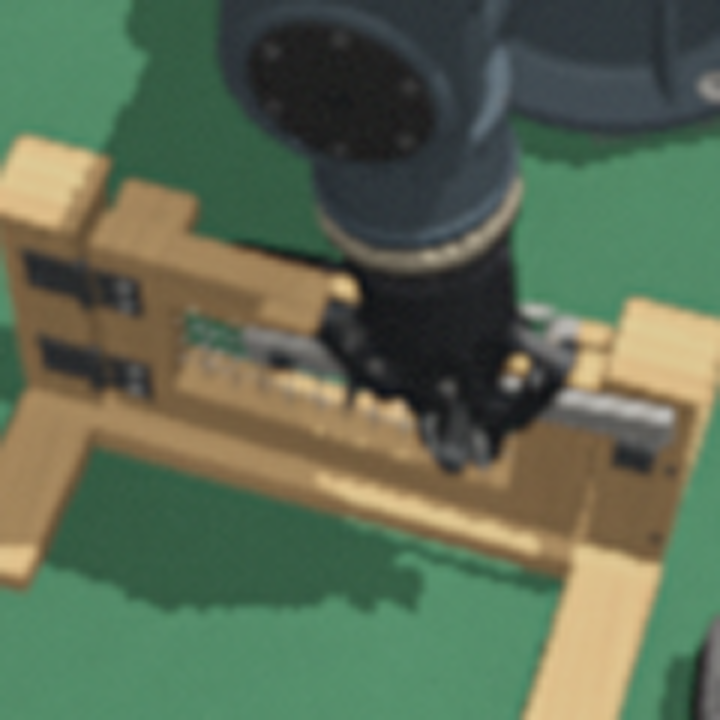

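Call:
step_arm([
  [[0.09,0.018,0.003,0,0.002,-0.015,0],[0.18,0.033,0.005,0,0.005,-0.03,0],[0.18,0.033,0.005,0,0.005,-0.03,0]],
])

```text
time_s: 8.6
tool_pos: [0.4866, 0.0157, 0.1748]
tcp_rot: [0.005, 0.019, 0.997, 0.076]
contact_force: [9.0, 2.2, -5.4]
opening: 0.0171
```

```bash
python3 -c "
from go import *
th,b=est()
plan(th,.153,[(-.022,x) for x in (.153,.13,.11,.09,.08,.07,.06,.05)])
"
```

```text
F tool [-8.8  1.7  5.7] open 0.0171 [0.4866 0.0157 0.1748]
theta pos -0.0191 theta rot -0.0241 b pos 0.1694 b rot 0.1531 rad err mm 1.07
F gate axes [ 8.9  2.6 -5.4] t 8.6
-0.022 0.153 [0.016, 0.003, 0.001, 0.0, 0.0, -0.003]
-0.022 0.13 [0.016, -0.002, 0.061, 0.023, 0.0, -0.003]
-0.022 0.11 [0.016, -0.008, 0.113, 0.043, 0.0, -0.003]
-0.022 0.09 [0.016, -0.014, 0.165, 0.063, 0.0, -0.003]
-0.022 0.08 [0.016, -0.018, 0.191, 0.073, 0.0, -0.003]
-0.022 0.07 [0.016, -0.022, 0.217, 0.083, 0.0, -0.003]
-0.022 0.06 [0.016, -0.027, 0.243, 0.093, 0.0, -0.003]
-0.022 0.05 [0.016, -0.031, 0.269, 0.103, 0.0, -0.003]
```

Call:
step_arm([
  [[0.05,0.001,0.03,0.01,0,-0.003,0],[0.05,0,0.06,0.023,0,-0.003,0],[0.05,-0.004,0.09,0.033,0,-0.003,0],[0.05,-0.008,0.115,0.043,0,-0.003,0],[0.05,-0.012,0.14,0.053,0,-0.003,0],[0.05,-0.012,0.14,0.053,0,-0.003,0]],
])

```text
time_s: 9.2
tool_pos: [0.4859, 0.0163, 0.1696]
tcp_rot: [0.006, 0.018, 0.999, 0.05]
contact_force: [9.1, 4.2, -5.2]
opening: 0.0164
```

```bash
python3 -c "
from go import *
th,b=est()
save('scene','s6',(260,145,320,205),12)
save('top','t6',(200,170,260,230),10)"
```

```text
F tool [-8.9  3.9  5.7] open 0.0164 [0.4859 0.0163 0.1696]
theta pos -0.0224 theta rot -0.0275 b pos 0.1196 b rot 0.0998 rad err mm 1.09
F gate axes [ 8.9  4.5 -5.2] t 9.2
```

View pics/s6.png

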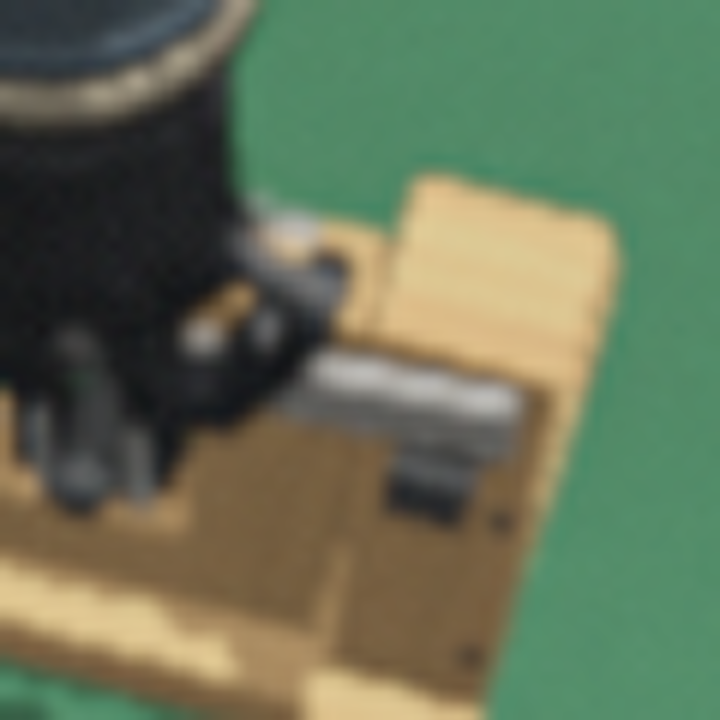

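View pics/t6.png

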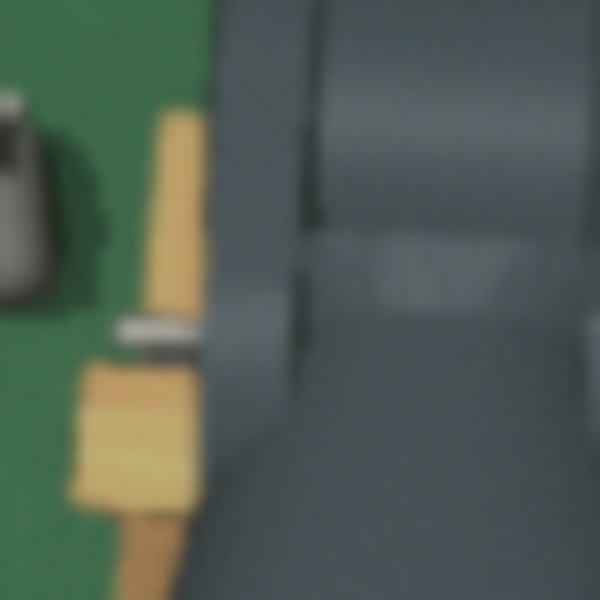

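```bash
python3 -c "
import numpy as np
a=np.load('pics/t0.npy').astype(int).sum(2)//3;b=np.load('pics/t6.npy').astype(int).sum(2)//3
print(a[196:212,210:224]);print(b[196:212,210:220])
from go import *
for off in(-.008,-.004,0):
  print(off,[proj('top',fr(v,[[x+off,.156,.168]]))[0].round(1).tolist() for x in(.0215,.0245,.0365,.0415)])
  print([proj('scene',fr(v,[[x+off,.156,.168]]))[0].round(1).tolist() for x in(.0215,.0245,.0365,.0415)])
for t in(-.022,-.03,-.04): print(t,[proj(n,bar(v,t,.1,[[x,.186,.011]]))[0].round(1).tolist() for n in('top','scene') for x in(-.004,.004)])
"
```

```text
[[ 75  79  80  84 108 139 150 148 147 146 148 146 148 147]
 [ 76  80  81  86 109 140 149 148 146 146 149 148 149 148]
 [ 76  79  82  87 112 141 150 149 146 146 146 148 149 149]
 [ 76  80  81  88 112 140 149 148 146 147 148 148 150 149]
 [ 77  81  82  90 112 135 142 142 143 145 148 148 150 148]
 [ 79  80  82  86  97 111 117 121 126 131 141 146 148 148]
 [ 81  80  80  81  81  82  86  91  97 102 123 142 148 149]
 [ 81  80  79  80  77  74  75  77  76  85 113 141 147 148]
 [ 81  80  80  82  81  78  79  77  80  89 116 142 148 147]
 [ 87  84  81  84  86  82  81  81  83  96 125 144 148 148]
 [109 102  99 101 100  96  97  98  98 104 129 142 145 148]
 [137 135 133 135 135 133 132 134 131 126 133 136 135 144]
 [144 144 144 145 145 147 145 146 144 142 142 137 131 142]
 [144 145 146 146 146 146 146 146 146 147 147 137 120 135]
 [147 148 148 147 147 147 148 148 148 148 147 135 102 111]
 [153 152 153 151 152 152 151 151 151 151 150 136  93  81]]
[[ 75  79  81  84 108 141 151 151 148 139]
 [ 75  79  81  87 111 142 152 150 147 138]
 [ 76  80  80  87 112 142 151 151 147 137]
 [ 76  80  81  88 114 143 
[... 453 characters left out ...]
150 151 150 150 150 150 149 143 120]
 [155 156 155 155 155 154 154 153 146 124]]
-0.008 [[216.7, 206.5], [216.8, 205.7], [217.1, 202.4], [217.3, 201.0]]
[[296.6, 178.8], [296.4, 179.6], [295.3, 182.8], [294.9, 184.1]]
-0.004 [[216.8, 205.4], [216.9, 204.6], [217.3, 201.3], [217.4, 199.9]]
[[296.3, 179.9], [296.0, 180.7], [295.0, 183.8], [294.6, 185.2]]
0 [[217.0, 204.3], [217.0, 203.5], [217.4, 200.2], [217.5, 198.8]]
[[295.9, 180.9], [295.7, 181.7], [294.6, 184.9], [294.2, 186.2]]
-0.022 [[216.8, 204.2], [217.0, 201.9], [296.4, 175.5], [295.8, 177.6]]
-0.03 [[216.7, 204.9], [216.9, 202.6], [296.7, 174.9], [296.0, 177.0]]
-0.04 [[216.6, 205.7], [216.8, 203.5], [296.9, 174.1], [296.4, 176.2]]
```

Call:
step_arm([
  [[0.04,0.004,0.001,0,0,-0.004,0],[0.07,0.006,0.001,0,0,-0.007,0],[0.07,0.004,0.02,0.008,0,-0.007,0],[0.07,0.002,0.04,0.015,0,-0.007,0],[0.07,0,0.06,0.023,0,-0.007,0],[0.07,0,0.06,0.023,0,-0.007,0]],
])

```text
time_s: 9.9
tool_pos: [0.4845, 0.0166, 0.1676]
tcp_rot: [0.007, 0.014, 0.999, 0.038]
contact_force: [10.5, 3.9, -5.3]
opening: 0.0166
```

```bash
python3 -c "
from go import *
th,b=est()"
```

```text
F tool [-10.3   3.7   5.7] open 0.0166 [0.4845 0.0166 0.1676]
theta pos -0.0286 theta rot -0.0347 b pos 0.1013 b rot 0.0769 rad err mm 1.08
F gate axes [10.4  4.2 -5.3] t 9.9
```

Call:
step_arm([
  [[0.03,0,0.02,0.007,0,0,0],[0.03,-0.002,0.04,0.015,0,0,0],[0.03,-0.003,0.06,0.023,0,0,0],[0.03,-0.004,0.06,0.023,0,0,0]],
])

```text
time_s: 10.3
tool_pos: [0.4846, 0.0166, 0.1656]
tcp_rot: [0.008, 0.014, 1.0, 0.027]
contact_force: [10.3, 2.4, -6.2]
opening: 0.0167
```

```bash
python3 -c "
from go import *
th,b=est()"
```

```text
F tool [-10.2   2.4   6.5] open 0.0167 [0.4846 0.0166 0.1656]
theta pos -0.0285 theta rot -0.0347 b pos 0.0814 b rot 0.0535 rad err mm 1.1
F gate axes [10.3  2.8 -6.2] t 10.3
```

Call:
step_arm([
  [[0.03,0,0.02,0.007,0,0,0],[0.03,-0.002,0.04,0.015,0,0,0],[0.03,-0.004,0.06,0.023,0,0,0],[0.03,-0.004,0.06,0.023,0,0,0]],
])

```text
time_s: 10.7
tool_pos: [0.4847, 0.0166, 0.1635]
tcp_rot: [0.009, 0.014, 1.0, 0.015]
contact_force: [9.7, 1.9, -7.1]
opening: 0.0168
```

```bash
python3 -c "
from go import *
th,b=est()"
```

```text
F tool [-9.5  2.   7.3] open 0.0168 [0.4847 0.0166 0.1635]
theta pos -0.0283 theta rot -0.0346 b pos 0.0615 b rot 0.0301 rad err mm 1.11
F gate axes [ 9.6  2.2 -7.1] t 10.7
```

Call:
step_arm([
  [[0.03,0,0.02,0.004,0,0,0],[0.03,-0.001,0.04,0.008,0,0,0],[0.03,-0.002,0.06,0.012,0,0,0],[0.03,-0.003,0.08,0.016,0,0,0],[0.03,-0.003,0.08,0.016,0,0,0]],
])

```text
time_s: 11.2
tool_pos: [0.4848, 0.0165, 0.1606]
tcp_rot: [0.01, 0.014, 1.0, 0.007]
contact_force: [10.2, 2.8, -6.1]
opening: 0.0163
```

```bash
python3 -c "
from go import *
th,b=est()
save('scene','s7',(260,145,320,205),12)"
```

```text
F tool [-10.    3.    6.4] open 0.0163 [0.4848 0.0165 0.1606]
theta pos -0.0278 theta rot -0.0344 b pos 0.0343 b rot 0.0139 rad err mm 1.06
F gate axes [10.1  3.2 -6.1] t 11.2
```

View pics/s7.png

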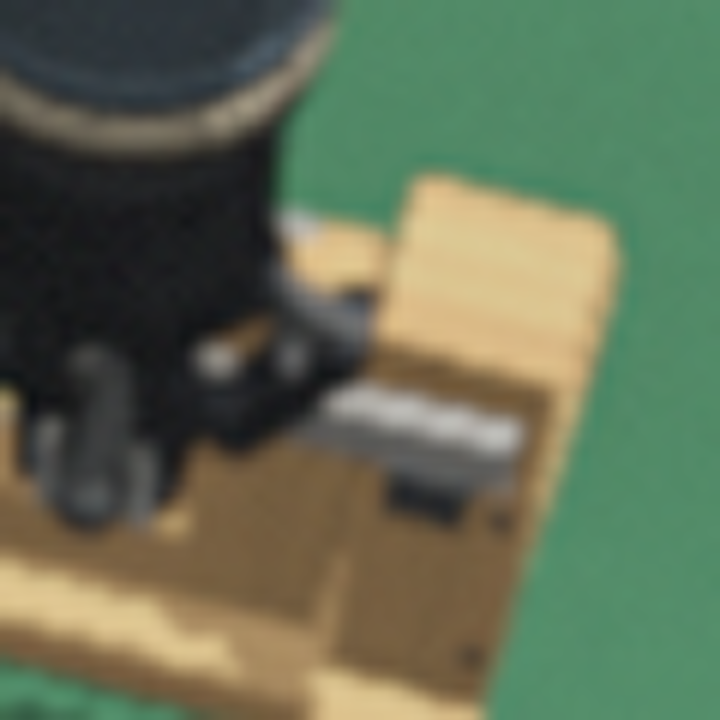

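Call:
step_arm([
  [[0.03,0,0.02,0.003,0,0,0],[0.03,0,0.04,0.006,0,0,0],[0.03,-0.001,0.06,0.01,0,0,0],[0.03,-0.001,0.075,0.012,0,0,0],[0.03,-0.001,0.075,0.012,0,0,0]],
])

```text
time_s: 11.75
tool_pos: [0.4849, 0.0164, 0.1581]
tcp_rot: [0.012, 0.014, 1.0, 0.001]
contact_force: [10.0, 1.7, -4.6]
opening: 0.0165
```

```bash
python3 -c "
from go import *
th,b=est()"
```

```text
F tool [-9.8  2.   4.8] open 0.0165 [0.4849 0.0164 0.1581]
theta pos -0.0272 theta rot -0.0342 b pos 0.0104 b rot 0.0017 rad err mm 1.03
F gate axes [ 9.9  2.  -4.6] t 11.75
```

Call:
step_arm([
  [[0.01,0,0.005,0,0,0,0],[-0.01,0,0.005,0,0,0.002,0],[-0.03,-0.002,0.005,0,0,0.004,0],[-0.05,-0.004,0.005,0,0,0.006,0],[-0.05,-0.004,0.005,0,0,0.006,0]],
])

```text
time_s: 12.25
tool_pos: [0.4858, 0.0162, 0.1579]
tcp_rot: [0.011, 0.017, 1.0, 0.001]
contact_force: [-9.0, 4.4, 6.7]
opening: 0.017
```

```bash
python3 -c "
from go import *
th,b=est()"
```

```text
F tool [ 9.   4.1 -6.9] open 0.017 [0.4858 0.0162 0.1579]
theta pos -0.0232 theta rot -0.0283 b pos 0.0086 b rot 0.0019 rad err mm 1.05
F gate axes [-9.2  4.   6.7] t 12.25
```

The tool met firm resistance when the gate moved outward, so the nose is holding it. I'll relax the hold and release.

Call:
step_arm([
  [[0,0,0,0,0,0,0],[0.01,0,0,0,0,0,0]],
], force=20)

```text
time_s: 12.45
tool_pos: [0.4857, 0.0162, 0.158]
tcp_rot: [0.011, 0.017, 1.0, 0.001]
contact_force: [4.4, 3.1, -2.8]
opening: 0.0162
```

```bash
python3 -c "
from go import *
th,b=est()"
```

```text
F tool [-4.3  3.2  2.9] open 0.0162 [0.4857 0.0162 0.158 ]
theta pos -0.0238 theta rot -0.0283 b pos 0.0095 b rot 0.0019 rad err mm 1.02
F gate axes [ 4.3  3.2 -2.8] t 12.45
```

Call:
step_arm([
  [[0,0,0,0,0,0,0.25],[0,0,0,0,0,0,0.35],[0,0,0,0,0,0,0.5],[0,0,0,0,0,0,0.5],[0,0,0,0,0,0,0.5]],
])

```text
time_s: 12.95
tool_pos: [0.4856, 0.0162, 0.158]
tcp_rot: [0.011, 0.017, 1.0, 0.001]
contact_force: [-0.3, -0.4, -0.1]
opening: 0.0431
```

```bash
python3 -c "
from go import *
th,b=est()
save('scene','s8',(220,125,320,215),8)"
```

```text
F tool [ 0.3 -0.4  0.1] open 0.0431 [0.4856 0.0162 0.158 ]
theta pos -0.0239 theta rot -0.0282 b pos 0.0092 b rot 0.0018 rad err mm 0.96
F gate axes [-0.3 -0.4 -0.1] t 12.95
```

View pics/s8.png

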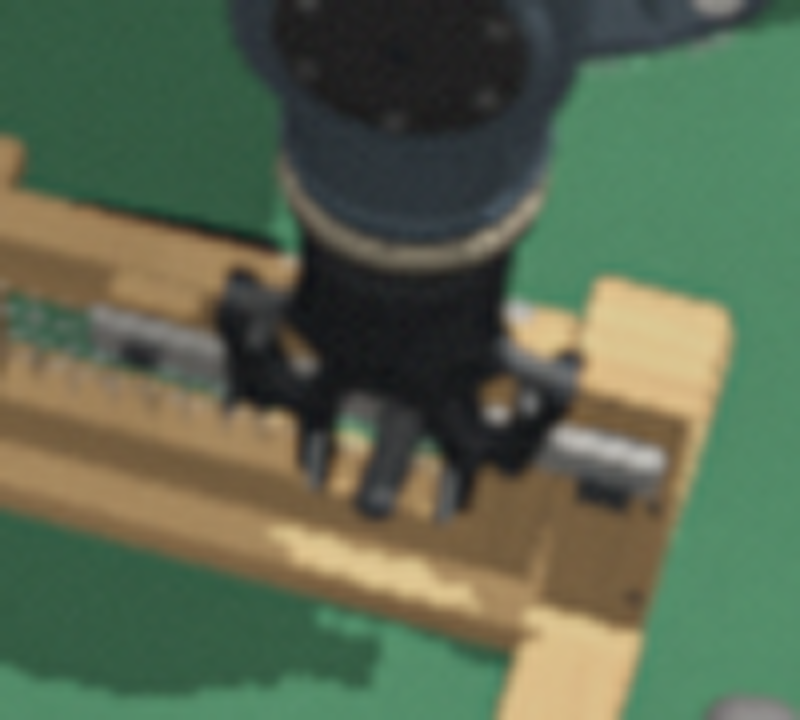

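Call:
step_arm([
  [[0,0,-0.2,0,0,0,0.5],[0,0,-0.5,0,0,0,0.5],[0,0,-0.9,0,0,0,0.5],[0,0,-1.5,0,0,0,0.5],[0,0,-2.2,0,0,0,0.5],[0,0,-3,0,0,0,0.5],[0,0,-3.5,0,0,0,0.5],[0,-0.7,-4,0,0,0,0.5],[0,-1.7,-4,0,0,0,0.5],[0,-2.7,-4,0,0,0,0.5],[0,-3.5,-4,0,0,0,0.5],[0,-4,-4,0,0,0,0.5]],
])

```text
time_s: 14.2
tool_pos: [0.4764, -0.146, 0.3188]
tcp_rot: [0.011, 0.018, 1.0, 0.0]
contact_force: [-0.4, 0.7, -0.1]
opening: 0.0428
```

Call:
step_arm([
  [[0,-1,0,0,0,0,0.5],[0,-2,0,0,0,0,0.5],[0,-3,0,0,0,0,0.5],[0,-4,0,0,0,0,0.5],[0,-5,0,0,0,0,0.5],[0,-6,0,0,0,0,0.5],[0,-6,0,0,0,0,0.5]],
])

```text
time_s: 14.9
tool_pos: [0.4667, -0.3896, 0.3182]
tcp_rot: [0.011, 0.02, 1.0, 0.0]
contact_force: [0.5, 0.4, -0.2]
opening: 0.0428
```

```bash
python3 -c "
from go import *
save('scene','s9',(180,125,320,240),5)
save('top','t9',(200,150,330,265),5)
print(readout.get_state()['tool_pos'])"
```

```text
[ 0.4675174  -0.38634671  0.31887755]
```

View pics/s9.png

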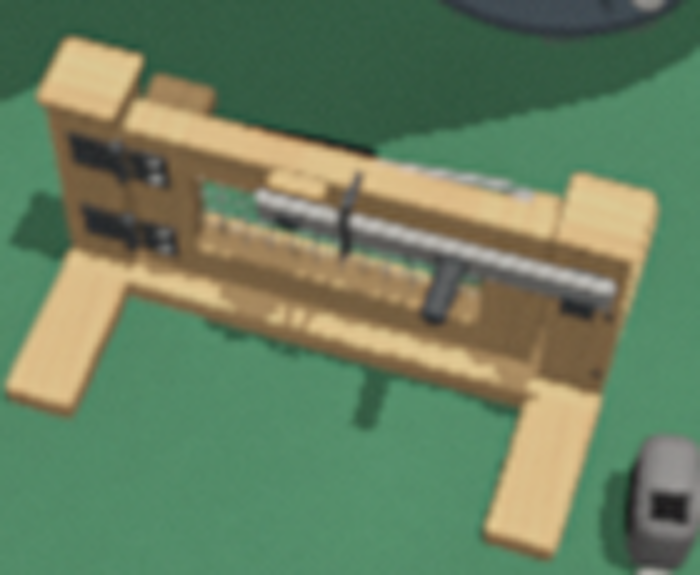

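View pics/t9.png

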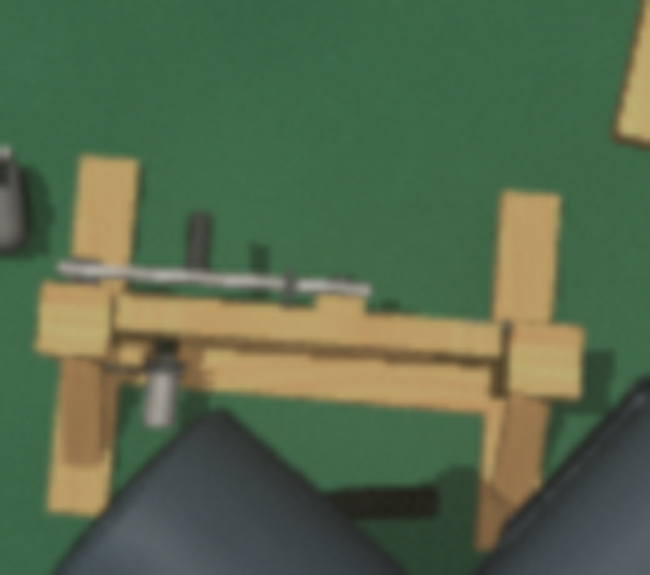

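The gate is flush between the posts and the bar lies behind the keeper's nose: dark nose edge at (85,262) in the top view, and at (577,305) in the scene view. One numeric check of the bar angle, and I'll hand in.

```bash
python3 -c "
from go import *
for b in(0,.075):
  for n,c in(('scene',(180,125)),('top',(200,150))): print(b,n,((proj(n,bar(v,-.024,b,[[0,.205,.011],[0,-.022,.011],[.048,.105,0]]))-c+.5)*5).round(0).tolist())
print(manip.finish_job())"
```

```text
0 scene [[614.0, 285.0], [256.0, 193.0], [432.0, 318.0]]
0 top [[60.0, 269.0], [375.0, 290.0], [203.0, 214.0]]
0.075 scene [[615.0, 271.0], [255.0, 194.0], [432.0, 311.0]]
0.075 top [[60.0, 267.0], [376.0, 290.0], [203.0, 212.0]]
the job is handed in; nothing more can be done
None
```

The gate is latched and holds itself shut. I handed the job in at about 15 s of the 72 s allowed.

**What I did:**
- I pinched the knob from above and lifted the bar to about 0.15 rad while the gate stood open at about 0.5 rad.
- I swung the gate in about its hinge and felt the buffer come in. The bar passed over the nose about 14 mm clear.
- The pictures put the keeper about 8 mm inward of where my fitted model had it. The buffer's first touch showed that model's angle was about 0.013 rad off, so the true offset is nearer 4 mm.
- I lowered the bar into the notch in small steps. No upward push came at nose height or anywhere on the way down.
- I eased the gate outward until the nose held it, then relaxed, let go and backed away.

**Last checks:**
- **Bar height:** the knob's height at release matched its height when first gripped with the bar down, to within about 0.2 mm.
- **Bar in the picture:** the scene image has the bar's tip at (612,288). My model puts it at (614,285) with the bar fully down and (615,271) if it were lying on the nose.
- **Gate:** after release the gate looked flush with the posts in both views and the gripper read no contact force.
- **Forces:** the largest contact force I read was about 12 N. That came as the gate was eased against the nose, with a brief outward pull of about 9 N on the knob.
- **Other objects:** I saw nothing disturbed in the cropped views near the gate. I did not take a final picture of the whole bench.

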